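# Open the wire feeder's double-latched lid

### The job

Open the wire feeder so that its wire spool can be changed. Turn the clamp on its right-hand side off the lid, lift the lid by its grab rail until the safety catch stops it, feel along behind and under the rail for the catch, push it gently to the left and lift the lid past it while you hold it there. Then let go of the catch, swing the lid right up to its stop and leave it standing open; do not force the catch, neither sideways nor by hauling on the lid, and leave the tools on the table where they lie.

Things in the scene. Friction and masses are not known exactly. Their poses are not given: they have to be found in the camera images.
- case: Grey sheet-metal wire feeder case lying flat, fixed, 200 (x) x 360 (y) mm, 120 mm high with its blue lid; origin under its middle at table height, x from its front wall (100 mm in front of the origin) to the hinge side, y to its left, z up. A black rubber bumper along the front wall reaches 47 mm above the table and 52 mm forward.
- lid (a joint): Blue lid, hinged on a line along the case's y, 105 mm behind the case origin and 105 mm up. 0 = shut, grows as its front rises, stop at 1.2 rad. Friction hinges: it stays where it is let go; lifting at the rail takes 4 to 8 N. The clamp lets it rise about 0.01 rad; the safety catch stops it at about 0.10 to 0.14 rad (rail 25 to 35 mm up).
- clamp (a joint): Turn clamp on a bracket outside the case's right-hand wall: a steel dog that lies over a lug of the lid, with a T-handle on the same upright pivot. 0 = dog square across the lug (pointing to the case's +y); grows as it is turned clockwise seen from above; clear of the lug from about 1.0 rad, stop at 1.4 rad, stays where it is left; turning takes about 0.12 N m.
- clamp_grip (a point): On the pivot axis of the clamp in the middle of its T-handle, 130 mm above the table. The handle is a black bar 12 mm thick, 50 mm long, from 112 to 138 mm above the table; at clamp = 0 it lies along the case's y and it turns with the dog. The lid's edge is 49 mm beside the pivot.
- rail_mid (a point): Middle of the axis of the lid's grab rail: a bare steel tube, 16 mm thick, 320 mm free between its black end pieces, along the case's y. Shut: 146 mm in front of the case origin, 98 mm above the table. Behind it 32 mm are free to the lid's skirt, below it 42 mm to the bumper, the lid's top is 22 mm higher. Moves with the lid.
- rail_right (a point): Right-hand (-y) end of the rail's free length, on its axis, 161 mm from rail_mid; moves with the lid.
- catch (a joint): Black safety catch on the lid; unseen place, pivot 45 mm right to 90 mm left of the lid's middle. Its upright tab (5 mm thick) hides under the rail: 10 to 24 mm below the axis, from 6 mm in front of it to 28 mm behind. 0 = at rest; pushed left it grows, 2 to 6 N, pivot 60 mm behind the rail; frees the lid from about 0.2, stop at 0.45 rad. Springs back. Trapped while the lid is shut.
- keeper: Steel rail inside the case, out of reach: the safety catch hooks under its flange. Origin on the case floor, 45 mm in front of the case's middle.
- pliers_blue: Blue-handled pliers, 201 mm long, lying on the table near the clamp; a bystander, origin at its middle on the table.
- spanner_17: Open-ended spanner, 196 mm long, lying in front of the case; a bystander, origin at its middle on the table.
- screwdriver_y: Screwdriver with a yellow handle, 214 mm long, lying to the right; a bystander, origin at its middle on the table.
- calliper: Steel calliper, 220 mm long, lying right of the case; a bystander, origin at its middle on the table.

How it is judged:
By the outcome, as a careful person would: the job done as asked, in the order asked, and still so for the second after the job is handed in, with the robot touching nothing.
It also fails if it takes over 72 s, if anything falls off the work surface, if the arm or the gripper's body presses on something with over 40 N, if the wrist force passes 120 N, or if a joint passes its speed limit or range.

### The arm

A 6-joint arm with a two-finger parallel gripper is mounted at the origin on a cart in front of the work surface, level with it; the furniture and walls round the work are solid. World frame = base frame: x ahead of the robot, y to its left, z up, the work surface at z = 0. Lengths are in m, angles in degrees, forces in N, time in s.
With the tool pointing down it reaches from about 0.4 to 0.825 m from the base axis. Payload 7 kg.
Tool frame: the origin (TCP) lies at the very end of the fingers, on their centre line; the grasp point (between the pads) lies 19 mm behind it; z points along the fingers, y is the direction in which the jaws open and shut (so a half turn about z gives the same grasp; the last joint's range is limited). The gripper opens to 88 mm and grips with 3 to 60 N. Pads are 19 mm wide; open, the fingers measure 130 mm over their backs; the gripper's body (78 mm by 193 mm) begins 47 mm behind the grasp point.
Start: joints at [-55.514, 20.546, 0.682, 0, -70.136, -16.507], TCP at [0.208, -0.642, 0.227] pointing down, gripper open.
Joint ranges: [-176.03, 176.03], [-82.01, 121.73], [-58.28, 71.71], [-173.87, 95.51], [-174.79, -0.11], [-173.66, 173.66]. Speed limits (degrees/s): [136.94, 136.94, 172.46, 180, 180, 180].

### API

Orientations are given as [roll, pitch, yaw] about the fixed x, y, z axes, in that order (R = Rz(yaw) Ry(pitch) Rx(roll)).
In Python, from plant import telemetry, snapshot, calibration, workorder gives the robot as it stands. The module is installed in compiled form; this text tells all that it offers.
- The arm moves only by the tool step_arm, never from a script. Its argument "plan" is text: rows parted by semicolons, each of 7 numbers parted by spaces: the finger opening in cm, from 0 to 8.76, then the shift along the tool's x, y, z in cm, then the turn, a rotation vector about the tool's x, y, z in degrees. A call has 1 to 12 rows; each row shifts and turns the commanded pose from where the row before left it, along the tool's axes as they then stand; what a row does not reach is not made up. A row lasts 1/12 s, in which the tool goes at most 41.7 mm and 7.16 degrees, less where a joint would pass 70% of its speed; a pose out of reach is approached as far as the arm can. A call with a gripper value outside its range is refused whole. The fingers move at their own pace and stop on an object; the grip force is fixed at half the most. Time passes only in rows, so rows that do not move let the fingers close. It gives the time, the measured TCP pose, the force and the opening at its end, in the units of the state.
- telemetry.get_obs(): the state, without advancing time (a new reading comes with each control period).
- snapshot(name): name is "scene" or "top"; returns the picture (384x512x3 uint8, blue, green, red); there is no depth.
- calibration(name): a dict with "K" (3x3 intrinsics, pixels), "k1" (the pictures are not rectified: a ray, as slopes to the right and down, at radius r is drawn at 1 + k1 r^2 times it, then the intrinsics apply), "camera_from_world" (4x4, takes a point from world to camera coordinates). Camera axes: x right, y up, looking along -z (the intrinsics and any distortion apply to the point x, -y, -z); pixel columns grow to the right and rows downward; lengths in m; the calibration is good to about 2 mm. A picture is of the moment at which its call begins. calibration takes no time and is no camera call.
- workorder.close_job(): hands the job in, once; it reports no verdict.
The state is a dict: "clock": time; "joint_pos": joint angles; "qvel": joint speeds; "tau": joint torques, N m; "tool_pos": TCP position; "orientation": TCP orientation; "force": force on the tool from outside, world axes, zero at the start; "moment": the same for the moment, N m; "opening": finger opening in m.
Only numpy, scipy, OpenCV 4.12 (cv2) and the standard library are available. Lean on these libraries where they do the work, as an engineer would, in place of code of your own. Each camera call takes 0.05 s, during which the arm holds its last target.

## Working session

There is one attempt and no reset: what is moved stays moved. The work goes in short steps, Python scripts to look and compute and a tool call to move; the robot and the scene stay as the last step left them, time stands still between calls to the robot, and variables do not carry over. Pictures are saved under pics/ and viewed, and the job is handed in when it is done.

Besides the shell and the picture viewer there is one more tool, called after ">>>" as name(argument=value, ...) on one line, values as JSON. step_arm: Moves the arm, as the interface text tells. Its arguments: {"type":"object","properties":{"plan":{"type":"string"}},"required":["plan"]}

```bash
mkdir -p pics; ls
python3 - <<'E'
from plant import telemetry, snapshot, calibration
import cv2
for n in ("scene","top"):
    im=snapshot(n); cv2.imwrite(f"pics/{n}0.png",im)
    c=calibration(n); print(n,c)
print(telemetry.get_obs())
E
```

```text
pics
scene {'K': array([[426.54742516,   0.        , 248.80404608],
       [  0.        , 426.54742516, 191.97853976],
       [  0.        ,   0.        ,   1.        ]]), 'k1': -0.09049892823842959, 'camera_from_world': array([[-0.49373543, -0.86930205,  0.02322221,  0.22760511],
       [ 0.45752174, -0.23696282,  0.85704287, -0.35314581],
       [-0.73952632,  0.4337771 ,  0.51472153, -0.87467743],
       [ 0.        ,  0.        ,  0.        ,  1.        ]])}
top {'K': array([[355.80744576,   0.        , 252.94997958],
       [  0.        , 355.80744576, 190.10007091],
       [  0.        ,   0.        ,   1.        ]]), 'k1': 0.015317623176461953, 'camera_from_world': array([[-4.72874272e-04, -9.99954504e-01,  9.52718220e-03,
        -7.52107973e-02],
       [ 9.89251473e-01,  9.25327433e-04,  1.46221293e-01,
        -5.61350939e-01],
       [-1.46223457e-01,  9.49392331e-03,  9.89206028e-01,
        -1.02310675e+00],
       [ 0.00000000e+00,  0.00000000e+00,  0.00000000e+00,
         1.00000000e+00]])}
{'clock': 0.1, 'joint_pos': array([-5.55145668e+01,  2.05861085e+01,  6.38696295e-01, -1.71663934e-02,
       -7.01351176e+01, -1.65070431e+01]), 'qvel': array([-0.04632197, -0.16820857,  0.10730334,  0.0811518 ,  0.05911618,
        0.00912262]), 'tau': array([-1.64282890e-03, -5.84161806e+01,  2.93747663e+01,  7.01548085e+00,
        1.00836914e-02, -4.22892663e-05]), 'tool_pos': array([ 0.20818283, -0.64163632,  0.22572948]), 'orientation': array([ 1.79916286e+02, -7.97823760e-03, -1.62027449e+02]), 'force': array([-0.01872232, -0.03257452,  1.39351128]), 'moment': array([-0.02294767,  0.01899815,  0.01049452]), 'opening': 0.08778166822456172}
```

View pics/scene0.png

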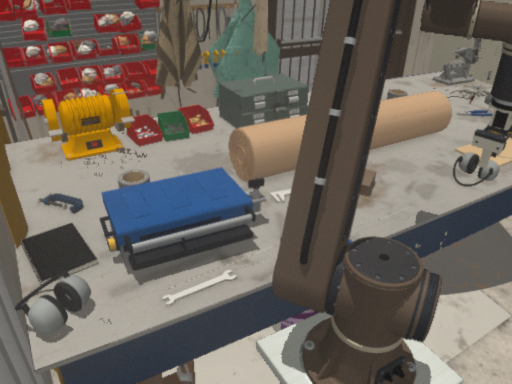

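View pics/top0.png

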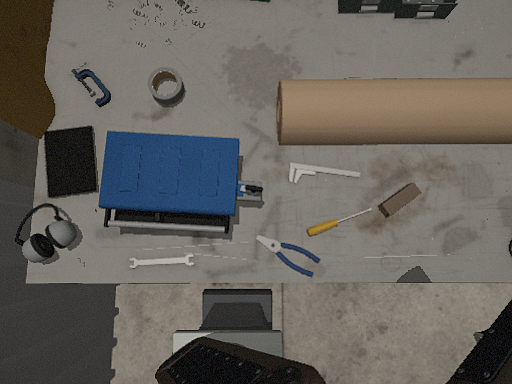

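The scene view shows the blue lid at about (175,205) with the rail at its front, from (135,245) to (250,222). In the top view the lid corners are near (107,131), (240,138), (236,216) and (100,209). The clamp is at about (250,190) and the pliers at (290,252). I'll zoom in next.

```bash
cat > h.py <<'E'
import numpy as np, cv2
from plant import telemetry, snapshot, calibration
def ray(n,uv):
    c=calibration(n);K=c["K"]
    p=cv2.undistortPoints(np.array([[uv]],float),K,np.array([c["k1"],0,0,0,0.]))[0,0]
    T=c["camera_from_world"];R=T[:3,:3];o=-R.T@T[:3,3]
    return o,R.T@np.array([p[0],-p[1],-1.])
def onz(n,uv,z):
    o,d=ray(n,uv);return o+d*(z-o[2])/d[2]
def proj(n,P):
    c=calibration(n);T=c["camera_from_world"];q=T[:3,:3]@np.asarray(P,float)+T[:3,3]
    a=np.array([q[0],-q[1]])/-q[2];a=a*(1+c["k1"]*(a@a));K=c["K"]
    return K[:2,:2]@a+K[:2,2]
def two(u1,u2):
    o1,d1=ray("scene",u1);o2,d2=ray("top",u2)
    s=np.linalg.lstsq(np.c_[d1,-d2],o2-o1,rcond=None)[0]
    a=o1+s[0]*d1;b=o2+s[1]*d2
    return (a+b)/2,np.linalg.norm(a-b)
def crop(im,x0,y0,x1,y1,f):
    return cv2.resize(im[y0:y1,x0:x1],None,fx=f,fy=f,interpolation=cv2.INTER_CUBIC)
E
python3 - <<'E'
from h import *
t=cv2.imread("pics/top0.png");s=cv2.imread("pics/scene0.png")
cv2.imwrite("pics/topz.png",crop(t,92,120,292,270,4));cv2.imwrite("pics/scz.png",crop(s,90,160,290,280,4))
hsv=cv2.cvtColor(t,cv2.COLOR_BGR2HSV)
m=cv2.inRange(hsv,(100,120,60),(125,255,255))
cs,_=cv2.findContours(m,0,1);c=max(cs,key=cv2.contourArea)
r=cv2.minAreaRect(c);print(r)
for b in cv2.boxPoints(r): print(b,onz("top",b,0.12))
print(onz("top",r[0],0.12))
E
```

```text
((171.80999755859375, 173.07484436035156), (142.6529998779297, 76.78901672363281), 3.2704875469207764)
[ 98.40926 207.33766] [0.50180332 0.34773551 0.12      ]
[102.79006 130.67369] [0.71873291 0.34891712 0.12      ]
[245.21072 138.81203] [ 0.69640696 -0.05250869  0.12      ]
[240.82993 215.476  ] [ 0.47947336 -0.0410907   0.12      ]
[0.59743316 0.15130763 0.12      ]
```

View pics/topz.png

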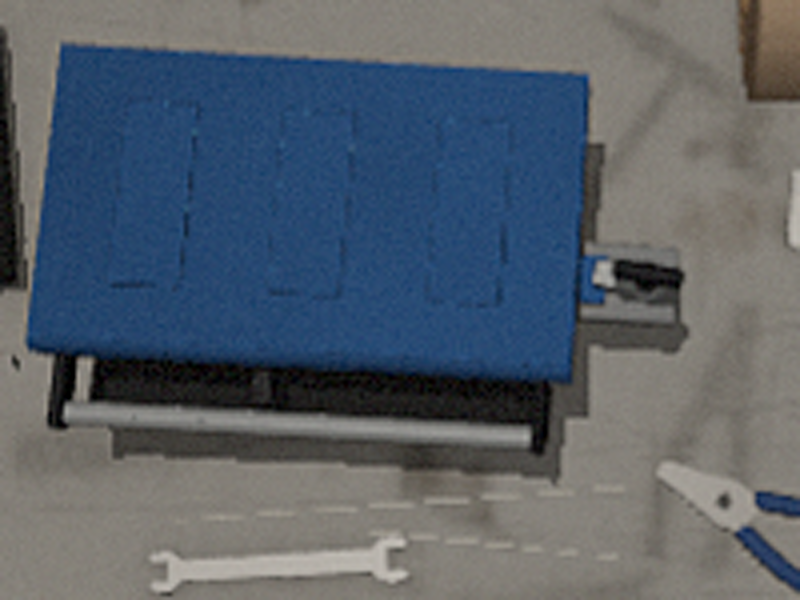

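View pics/scz.png

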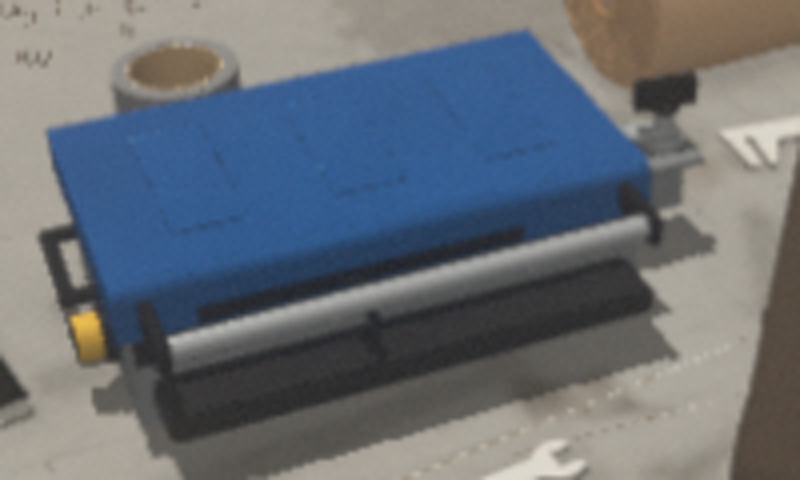

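The tab under the rail seems visible at about (184,244) in the scene view, and in the top view at (157,216). Next I'll compute the poses.

Run:
```python
from h import *
Z=lambda x,y:(92+x/4,120+y/4)
S=lambda x,y:(90+x/4,160+y/4)
P=[onz("top",Z(*p),.12) for p in [(62,44),(589,75),(571,382),(28,348)]]
for p in P: print(p)
c=sum(P)/4; print("c",c, np.linalg.norm(P[0]-P[1]),np.linalg.norm(P[1]-P[2]))
print("rail L",onz("top",Z(65,412),.098),two(S(172,348),Z(65,412)))
print("rail R",onz("top",Z(532,437),.098),two(S(648,228),Z(532,437)))
print("handle top ends",onz("top",Z(614,268),.138),onz("top",Z(682,277),.138), two(S(665,90),Z(648,272)))
print("tab top",onz("top",Z(262,375),.085),onz("top",Z(262,395),.08),"scene tab",onz("scene",S(375,315),.085),onz("scene",S(375,350),.075), two(S(375,340),Z(262,390)))
for nm,q in [("pl tip",Z(662,470)),("pl r",(315,274)),("pl2",(318,259)),("span",Z(150,575)),("span",Z(405,560)),("sd",(308,233)),("cal",(290,170)),("cal",(358,175))]: print(nm,onz("top",q,.01))
```

```text
[0.71784333 0.3357074  0.12      ]
[ 0.69654579 -0.03565404  0.12      ]
[ 0.47940502 -0.0244424   0.12      ]
[0.50272862 0.3461962  0.12      ]
c [0.59913069 0.15545179 0.12      ] 0.37197164721150144 0.21743002154474264
rail L [0.46033337 0.32721951 0.098     ] (array([0.45995208, 0.32541531, 0.10160089]), np.float64(0.0008028850061222847))
rail R [0.44278041 0.00332895 0.098     ] (array([0.44271085, 0.00322768, 0.09787059]), np.float64(0.00026500206038273296))
handle top ends [ 0.55563147 -0.05388577  0.138     ] [ 0.5494836  -0.10013884  0.138     ] (array([ 0.55515371, -0.07635972,  0.12692892]), np.float64(0.001931700636353769))
tab top [0.48702864 0.19557394 0.085     ] [0.47322454 0.19630692 0.08      ] scene tab [0.45431135 0.19644794 0.085     ] [0.4331862  0.20571316 0.075     ] (array([0.47507053, 0.19724704, 0.05281827]), np.float64(0.013892070871027921))
pl tip [ 0.42124153 -0.08907035  0.01      ]
pl r [ 0.31351786 -0.26015485  0.01      ]
pl2 [ 0.35738492 -0.27034826  0.01      ]
span [0.34428791 0.29186923 0.01      ]
span [0.35477027 0.10308388 0.01      ]
sd [ 0.43475633 -0.24218849  0.01      ]
cal [ 0.62935529 -0.19067366  0.01      ]
cal [ 0.61376411 -0.40174939  0.01      ]
```

```bash
cat >> h.py <<'E'
from scipy.spatial.transform import Rotation as Ro
def to(P,ypr=None):
    o=telemetry.get_obs();R=Ro.from_euler('xyz',o["orientation"],degrees=True)
    d=np.asarray(P)-o["tool_pos"]
    print("tcp",o["tool_pos"].round(4),"rpy",o["orientation"].round(2),"q",o["joint_pos"].round(1),"F",o["force"].round(2),"op",round(o["opening"],4),"t",round(o["clock"],2))
    print("shift cm",(R.inv().apply(d)*100).round(2))
    if ypr is not None:
        print("turn deg",(R.inv()*Ro.from_euler('xyz',ypr,degrees=True)).as_rotvec(degrees=True).round(2))
E
python3 - <<'E'
from h import *
to([.5535,-.0765,.226],[180,0,-93.1])
s=cv2.imread("pics/scene0.png");cv2.imwrite("pics/g.png",crop(s,400,0,512,200,4)[:600])
E
```

```text
tcp [ 0.2082 -0.6416  0.2257] rpy [ 1.7992e+02 -1.0000e-02 -1.6203e+02] q [-55.5  20.6   0.6  -0.  -70.1 -16.5] F [-0.02 -0.03  1.39] op 0.0878 t 0.1
shift cm [-5.028e+01  4.310e+01  3.000e-02]
turn deg [ 8.000e-02  4.000e-02 -6.893e+01]
```

View pics/g.png

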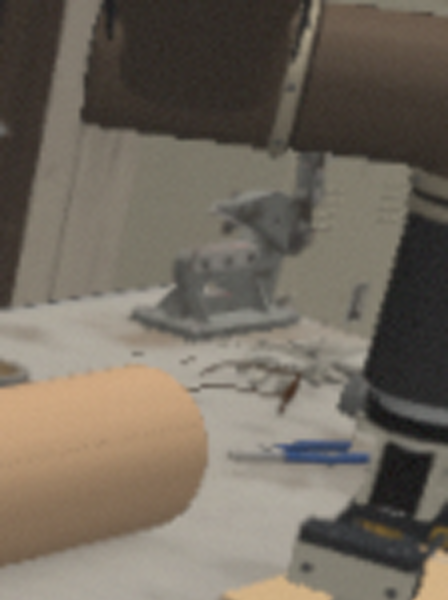

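>>> step_arm(plan="8.7 -1 0.9 0 0 0 0;8.7 -2 1.7 0 0 0 0;8.7 -2.5 2.15 0 0 0 0;8.7 -2.5 2.15 0 0 0 0;8.7 -2.5 2.15 0 0 0 0;8.7 -2.5 2.15 0 0 0 0;8.7 -2.5 2.15 0 0 0 0;8.7 -2.5 2.15 0 0 0 0;8.7 -2.5 2.15 0 0 0 0;8.7 -2.5 2.15 0 0 0 0;8.7 -2.5 2.15 0 0 0 0;8.7 -2.5 2.15 0 0 0 0")

```text
clock: 1.1
tool_pos: [0.4006, -0.3243, 0.2265]
orientation: [180.0, 0.0, -162.0]
force: [-0.5, -0.7, -0.1]
opening: 0.0869
```

>>> step_arm(plan="8.7 -2.5 2.15 0 0 0 0;8.7 -2.5 2.15 0 0 0 0;8.7 -2.5 2.15 0 0 0 0;8.7 -2.5 2.15 0 0 0 0;8.7 -2.5 2.15 0 0 0 0;8.7 -2.5 2.15 0 0 0 0;8.7 -2.5 2.15 0 0 0 0;8.7 -2.5 2.15 0 0 0 0;8.7 -1.5 1.2 0 0 0 0;8.7 -0.7 0.6 0 0 0 0;8.7 0 0 0 0 0 0")

```text
clock: 2.02
tool_pos: [0.5532, -0.0753, 0.226]
orientation: [180.0, -0.0, -161.9]
force: [-0.5, -0.4, 0.9]
opening: 0.087
```

>>> step_arm(plan="8.7 0 0 0 0 0 -4;8.7 0 0 0 0 0 -7;8.7 0 0 0 0 0 -7;8.7 0 0 0 0 0 -7;8.7 0 0 0 0 0 -7;8.7 0 0 0 0 0 -7;8.7 0 0 0 0 0 -7;8.7 0 0 0 0 0 -7;8.7 0 0 0 0 0 -7;8.7 0 0 0 0 0 -6;8.7 0 0 0 0 0 -3;8.7 0 0 0 0 0 0")

```text
clock: 3.02
tool_pos: [0.5519, -0.078, 0.2266]
orientation: [180.0, 0.0, -92.9]
force: [0.0, -0.4, -0.8]
opening: 0.0867
```

Run:
```python
from h import *
to([.5535,-.0765,.160],[180,0,-93.1])
s=snapshot("scene");t=snapshot("top")
cv2.imwrite("pics/s1.png",crop(s,100,20,400,260,2.6));cv2.imwrite("pics/t1.png",crop(t,92,100,392,300,2.6))
```

```text
tcp [ 0.5519 -0.078   0.2266] rpy [179.99   0.   -92.94] q [ 12.1   9.5 -14.3  -0.  -66.2 -15. ] F [ 0.01 -0.39 -0.78] op 0.0867 t 3.02
shift cm [-0.15 -0.16  6.66]
turn deg [0.01 0.   0.16]
```

View pics/s1.png

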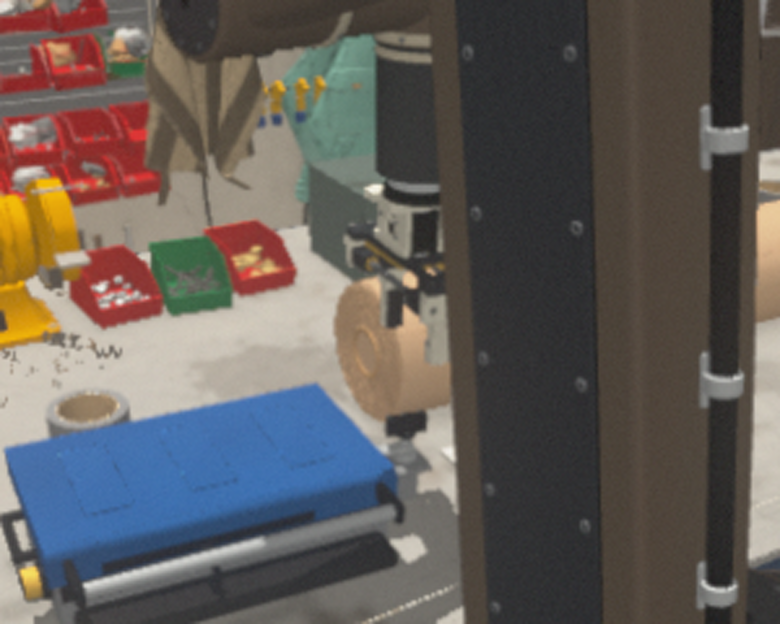

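View pics/t1.png

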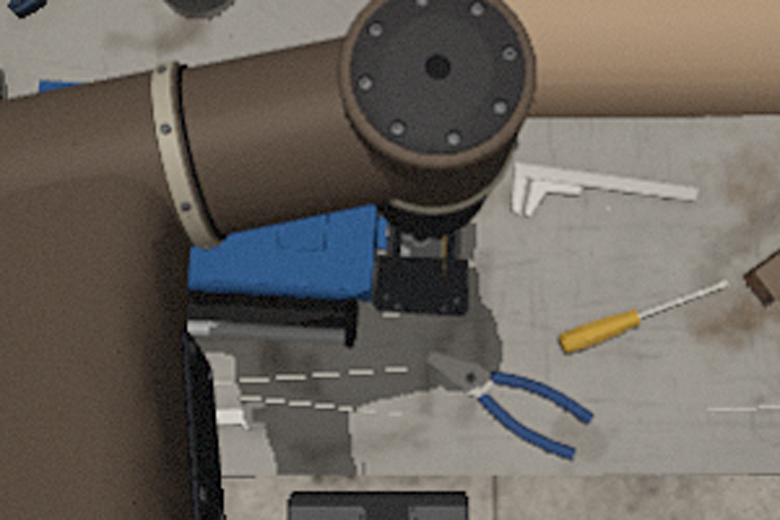

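The scene view shows the arm aligned over the handle, with the open fingers straddling the black T-handle at about (405,425) in the crop. I'll descend.

>>> step_arm(plan="8.7 -0.15 -0.15 0 0 0 0;8.7 0 0 2 0 0 0;8.7 0 0 2.5 0 0 0;8.7 0 0 2 0 0 0;8.7 0 0 1.2 0 0 0;8.7 0 0 1 0 0 0;8.7 0 0 0.8 0 0 0;8.7 0 0 0.8 0 0 0;8.7 0 0 0.8 0 0 0;8.7 0 0 0 0 0 0")

```text
clock: 3.95
tool_pos: [0.5537, -0.0757, 0.1142]
orientation: [179.9, -0.0, -93.0]
force: [-0.2, -0.1, -0.6]
opening: 0.0872
```

>>> step_arm(plan="4 0 0 0 0 0 0;4 0 0 0 0 0 0;4 0 0 0 0 0 0;2 0 0 0 0 0 0;2 0 0 0 0 0 0;1 0 0 0 0 0 0;1 0 0 0 0 0 0;0.6 0 0 0 0 0 0;0.6 0 0 0 0 0 0;0.6 0 0 0 0 0 0")

```text
clock: 4.78
tool_pos: [0.5544, -0.0757, 0.1156]
orientation: [-180.0, 0.0, -93.0]
force: [-0.5, -0.3, -0.8]
opening: 0.0258
```

>>> step_arm(plan="0.6 0 0 0 0 0 0;0.6 0 0 0 0 0 0;0.6 0 0 0 0 0 0;0.6 0 0 0 0 0 0;0.6 0 0 0 0 0 0")

```text
clock: 5.2
tool_pos: [0.5573, -0.0754, 0.1158]
orientation: [-179.7, 0.0, -93.0]
force: [9.6, -0.6, -6.8]
opening: 0.0117
```

>>> step_arm(plan="0.6 0 -0.2 0 0 0 0;0.6 0 -0.2 0 0 0 0;0.6 0 0 0 0 0 0")

```text
clock: 5.45
tool_pos: [0.5575, -0.0754, 0.1157]
orientation: [179.9, 0.0, -93.0]
force: [-3.0, 3.8, 5.4]
opening: 0.0117
```

>>> step_arm(plan="0.6 0 0 0 0 0 2;0.6 0 0 0 0 0 4;0.6 0 0 0 0 0 4;0.6 0 0 0 0 0 4;0.6 0 0 0 0 0 4;0.6 0 0 0 0 0 2")

```text
clock: 5.95
tool_pos: [0.5576, -0.0755, 0.1158]
orientation: [179.9, -0.0, -113.2]
force: [-3.3, 4.6, 4.0]
opening: 0.0118
```

>>> step_arm(plan="0.6 0 0 0 0 0 4;0.6 0 0 0 0 0 5;0.6 0 0 0 0 0 5;0.6 0 0 0 0 0 5;0.6 0 0 0 0 0 5;0.6 0 0 0 0 0 5;0.6 0 0 0 0 0 2;0.6 0 0 0 0 0 0")

```text
clock: 6.62
tool_pos: [0.5578, -0.0756, 0.1157]
orientation: [180.0, -0.0, -144.1]
force: [-2.5, 4.2, 4.8]
opening: 0.0114
```

Run:
```python
from h import *
print(telemetry.get_obs())
```

```text
{'clock': 6.6167, 'joint_pos': array([ 1.21818603e+01,  1.57418191e+01, -2.20300689e+01, -3.88807931e-02,
       -5.22724402e+01, -6.62634115e+01]), 'qvel': array([-0.02274859,  0.05734561, -0.07492038,  0.01716862,  0.07335628,
        4.35275156]), 'tau': array([ -1.66885905, -44.63835239,  24.39450324,   6.73859507,
         0.83718678,  -0.79433581]), 'tool_pos': array([ 0.55781053, -0.07559261,  0.11572872]), 'orientation': array([ 1.79954020e+02, -2.82129425e-02, -1.44105343e+02]), 'force': array([-2.48095824,  4.16953237,  4.84133146]), 'moment': array([ 1.37638056,  1.29963395, -0.12261621]), 'opening': 0.011426632784986512}
```

>>> step_arm(plan="0.6 0 0 0 0 0 4;0.6 0 0 0 0 0 5;0.6 0 0 0 0 0 5;0.6 0 0 0 0 0 5;0.6 0 0 0 0 0 3;0.6 0 0 0 0 0 0;0.6 0 0 0 0 0 0")

```text
clock: 7.2
tool_pos: [0.5579, -0.0757, 0.1157]
orientation: [180.0, -0.0, -165.9]
force: [-3.3, 3.3, 4.7]
opening: 0.0121
```

>>> step_arm(plan="1.5 0 0 0 0 0 0;2.6 0 0 0 0 0 0;2.6 0 0 0 0 0 0;2.6 0 0 0 0 0 0;2.6 0 0 -0.5 0 0 0;2.6 0 0 -1 0 0 0;2.6 0 0 -2 0 0 0;2.6 0 0 -3 0 0 0;2.6 0 0 -3 0 0 0;2.6 0 0 -1.5 0 0 0;2.6 0 0 0 0 0 0")

```text
clock: 8.12
tool_pos: [0.5606, -0.076, 0.2311]
orientation: [-179.9, 0.4, -166.0]
force: [1.3, -0.3, 1.1]
opening: 0.0259
```

Run:
```python
from h import *
yl=np.array([.0555,.9985,0]); rm=np.array([.4516,.1653,.098])
P=rm-.02*yl
to([P[0],P[1],.22],[180,0,-93.1])
s=snapshot("scene")
cv2.imwrite("pics/s2.png",crop(s,100,20,400,260,2.6))
```

```text
tcp [ 0.5606 -0.076   0.2311] rpy [-179.9     0.45 -165.97] q [ 12.2   9.8 -13.4   0.1 -66.3 -88.2] F [ 1.27 -0.28  1.14] op 0.0259 t 8.12
shift cm [ 5.33 24.15  1.03]
turn deg [ -0.37   0.32 -72.87]
```

View pics/s2.png

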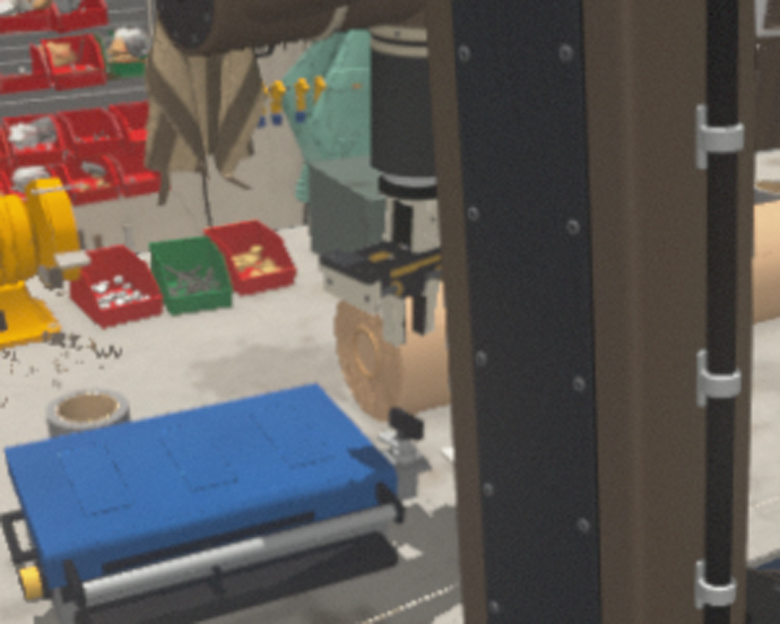

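The T-handle at crop (405,425) now stands across the lug line, so the clamp is turned about 73° (1.27 rad). Next I'll move to the rail.

>>> step_arm(plan="3 0 0 0 -0.3 0.3 -4;3 0 0 0 0 0 -7;3 0 0 0 0 0 -7;3 0 0 0 0 0 -7;3 0 0 0 0 0 -7;3 0 0 0 0 0 -7;3 0 0 0 0 0 -7;3 0 0 0 0 0 -7;3 0 0 0 0 0 -7;3 0 0 0 0 0 -7;3 0 0 0 0 0 -4;3 0 0 0 0 0 -2")

```text
clock: 9.17
tool_pos: [0.5579, -0.076, 0.225]
orientation: [179.5, 0.2, -92.8]
force: [-0.5, -0.1, -0.4]
opening: 0.03
```

>>> step_arm(plan="3 -1 0.6 0 0 0 0;3 -2 1.1 0 0 0 0;3 -2.5 1.4 0 0 0 0;3 -2.5 1.4 0 0 0 0;3 -2.5 1.4 0 0 0 0;3 -2.5 1.4 0 0 0 0;3 -2.5 1.4 0 0 0 0;3 -2.5 1.4 0 0 0 0;3 -2 1.1 0 0 0 0;3 -1.5 0.8 0 0 0 0;3 0 0 0 0 0 0;3 0 0 0 0 0 0")

```text
clock: 10.17
tool_pos: [0.449, 0.1459, 0.227]
orientation: [179.6, 0.2, -92.9]
force: [0.2, 0.1, 1.2]
opening: 0.0301
```

Run:
```python
from h import *
to([.4525,.1453,.15],[180,0,-93.1])
s=snapshot("scene");t=snapshot("top")
cv2.imwrite("pics/s3.png",crop(s,80,80,300,260,3.5));cv2.imwrite("pics/t3.png",crop(t,92,100,292,250,4))
```

```text
tcp [0.449  0.1459 0.227 ] rpy [179.6    0.18 -92.94] q [ 41.6   1.2 -23.5  -0.4 -65.4 -44.4] F [0.23 0.12 1.21] op 0.0301 t 10.17
shift cm [ 0.06 -0.41  7.69]
turn deg [0.4  0.18 0.16]
```

View pics/s3.png

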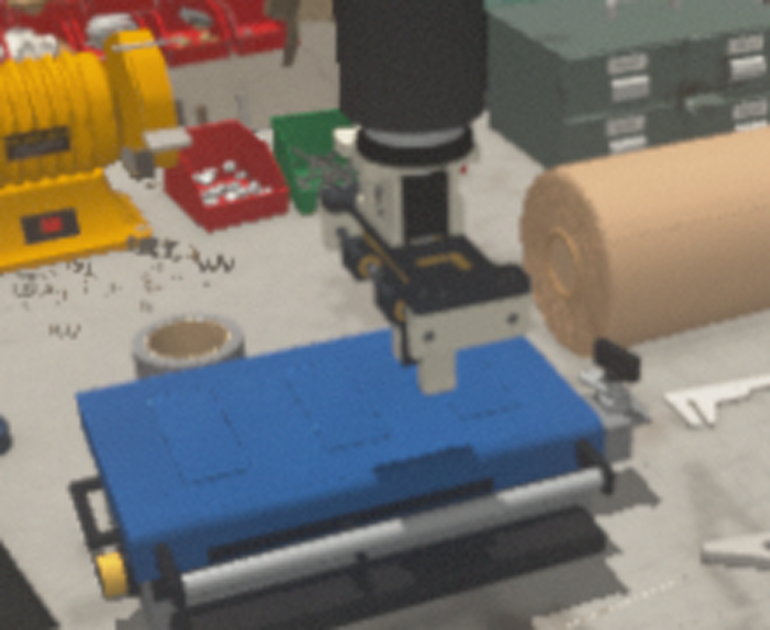

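View pics/t3.png

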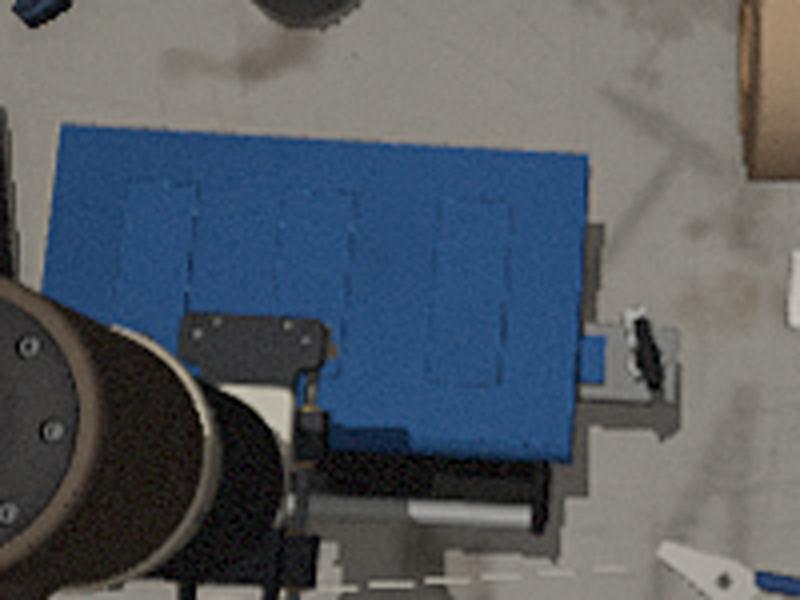

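The top view shows the dog turned clear of the blue lug, with the handle now at about (650,350) in the crop. I'll compare the projected fingertip with the picture.

Run:
```python
from h import *
for off in(.030,.036): 
    for e in (-.0095,.0095):
        p=proj("scene",[.449-off,.1459+e,.227]);print(off,e,p,(p-80)*3.5)
s=cv2.imread("pics/s3.png");cv2.imwrite("pics/f3.png",cv2.resize(s[290:420,360:560],None,fx=4,fy=4))
```

```text
0.03 -0.0095 [209.68177617 191.64771616] [453.88621659 390.76700657]
0.03 0.0095 [202.33631688 193.56291511] [428.17710907 397.47020289]
0.036 -0.0095 [210.76481534 192.81155499] [457.6768537  394.84044245]
0.036 0.0095 [203.39468866 194.74464155] [431.88141032 401.60624544]
```

View pics/f3.png

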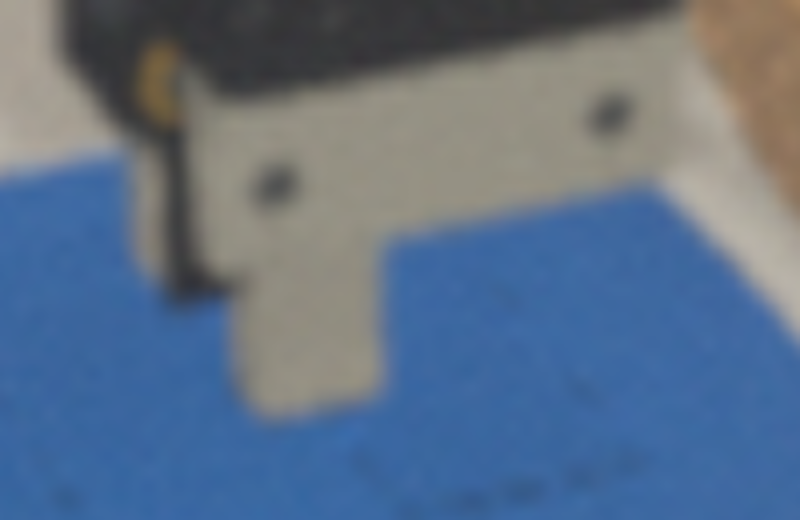

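>>> step_arm(plan="3 0 -0.3 1 0.4 0.2 0.2;3 0 0 2 0 0 0;3 0 0 2.5 0 0 0;3 0 0 2.5 0 0 0;3 0 0 1.5 0 0 0;3 0 0 0.7 0 0 0;3 0 0 0.3 0 0 0;3 0 0 0 0 0 0")

```text
clock: 10.93
tool_pos: [0.453, 0.1445, 0.1219]
orientation: [180.0, -0.1, -93.3]
force: [0.1, 0.7, 0.7]
opening: 0.0301
```

Run:
```python
from h import *
to([.4515,.1453,.079],[180,0,-93.1])
s=snapshot("scene")
cv2.imwrite("pics/s4.png",crop(s,130,150,270,260,5.5))
```

```text
tcp [0.453  0.1445 0.1219] rpy [ 1.7999e+02 -5.0000e-02 -9.3270e+01] q [ 41.5   7.4 -32.1   0.  -50.4 -44.8] F [0.08 0.67 0.66] op 0.0301 t 10.93
shift cm [-0.08  0.16  4.29]
turn deg [ 0.01 -0.05 -0.17]
```

View pics/s4.png

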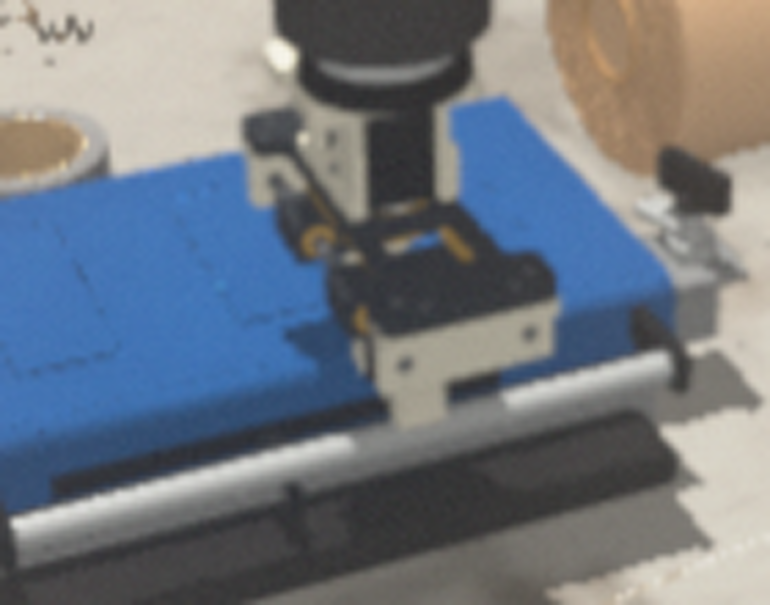

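The fingertip is at crop (418,420), just in front of and above the rail. The tab shows at (295,515), to the left of the grip. I'll keep descending slowly.

>>> step_arm(plan="3 0 0.1 0.4 0 0 0;3 0 0 0.6 0 0 0;3 0 0 0.6 0 0 0;3 0 0 0.4 0 0 0;3 0 0 0 0 0 0")

```text
clock: 11.4
tool_pos: [0.4513, 0.1447, 0.1011]
orientation: [180.0, -0.1, -93.2]
force: [-2.0, -0.4, -1.1]
opening: 0.0299
```

>>> step_arm(plan="3 0 0 0.6 0 0 0;3 0 0 0.6 0 0 0;3 0 0 0.6 0 0 0;3 0 0 0.4 0 0 0;3 0 0 0 0 0 0")

```text
clock: 11.82
tool_pos: [0.4513, 0.1446, 0.0789]
orientation: [179.9, -0.1, -93.2]
force: [-1.2, 0.5, 0.5]
opening: 0.0303
```

No contact so far. I'll close on the rail.

>>> step_arm(plan="2 0 0 0 0 0 0;2 0 0 0 0 0 0;1.3 0 0 0 0 0 0;1.3 0 0 0 0 0 0;1.3 0 0 0 0 0 0;1.3 0 0 0 0 0 0;1.3 0 0 0 0 0 0")

```text
clock: 12.4
tool_pos: [0.4536, 0.1452, 0.0808]
orientation: [-179.8, 0.0, -93.2]
force: [10.3, -4.7, -4.4]
opening: 0.0154
```

>>> step_arm(plan="1.3 0 -0.2 0 0 0 0;1.3 0 -0.1 0 0 0 0;1.3 0 0 0 0 0 0")

```text
clock: 12.65
tool_pos: [0.4538, 0.145, 0.0802]
orientation: [179.9, 0.0, -93.3]
force: [-7.4, 3.6, 4.8]
opening: 0.0152
```

>>> step_arm(plan="1.3 0 0 -0.2 0 0 0;1.3 0 0 -0.4 0 0 0;1.3 0 0 -0.4 0 0 0;1.3 0 0 -0.4 0 0 0;1.3 0 0 -0.3 0 0 0;1.3 0 0 -0.2 0 0 0;1.3 0 0 0 0 0 0")

```text
clock: 13.23
tool_pos: [0.454, 0.145, 0.099]
orientation: [179.9, -0.0, -93.2]
force: [-5.4, 3.6, -1.0]
opening: 0.0151
```

>>> step_arm(plan="1.3 0 0 -0.2 0 0 0;1.3 0 0 -0.2 0 0 0;1.3 0 0 0 0 0 0")

```text
clock: 13.48
tool_pos: [0.4542, 0.1449, 0.103]
orientation: [180.0, -0.0, -93.2]
force: [-4.4, 5.0, -2.3]
opening: 0.0148
```

>>> step_arm(plan="1.3 0 0 -0.2 0 0 0;1.3 0 0 0 0 0 0")

```text
clock: 13.65
tool_pos: [0.4543, 0.145, 0.105]
orientation: [180.0, -0.0, -93.2]
force: [-3.2, 3.1, -2.7]
opening: 0.015
```

>>> step_arm(plan="1.3 0 0 -0.2 0 0 0;1.3 0 0 0 0 0 0")

```text
clock: 13.82
tool_pos: [0.4544, 0.1449, 0.1071]
orientation: [180.0, -0.0, -93.2]
force: [-4.7, 4.4, -3.8]
opening: 0.015
```

>>> step_arm(plan="1.3 0 0 -0.15 0 0 0;1.3 0 0 0 0 0 0")

```text
clock: 13.98
tool_pos: [0.4545, 0.145, 0.1086]
orientation: [180.0, -0.0, -93.2]
force: [-2.9, 4.6, -4.3]
opening: 0.0151
```

>>> step_arm(plan="1.3 0 0 -0.15 0 0 0;1.3 0 0 0 0 0 0")

```text
clock: 14.15
tool_pos: [0.4547, 0.1449, 0.1102]
orientation: [-180.0, -0.0, -93.2]
force: [-3.0, 4.6, -3.8]
opening: 0.0148
```

>>> step_arm(plan="1.3 0 0 -0.15 0 0 0;1.3 0 0 0 0 0 0")

```text
clock: 14.32
tool_pos: [0.4548, 0.1449, 0.1118]
orientation: [-180.0, -0.0, -93.2]
force: [-2.7, 4.5, -3.8]
opening: 0.0151
```

>>> step_arm(plan="1.3 0 0 -0.15 0 0 0;1.3 0 0 0 0 0 0")

```text
clock: 14.48
tool_pos: [0.4549, 0.1449, 0.1133]
orientation: [-180.0, -0.0, -93.2]
force: [-1.8, 4.3, -3.2]
opening: 0.0149
```

>>> step_arm(plan="1.3 0 0 -0.1 0 0 0;1.3 0 0 0 0 0 0")

```text
clock: 14.65
tool_pos: [0.455, 0.145, 0.1143]
orientation: [-180.0, -0.0, -93.2]
force: [-2.0, 4.7, -4.9]
opening: 0.0151
```

>>> step_arm(plan="1.3 0 0 -0.1 0 0 0;1.3 0 0 0 0 0 0")

```text
clock: 14.82
tool_pos: [0.4551, 0.1449, 0.1153]
orientation: [-179.9, -0.0, -93.2]
force: [-0.4, 4.2, -5.5]
opening: 0.015
```

Run:
```python
from h import *
s=snapshot("scene")
cv2.imwrite("pics/s5.png",crop(s,90,150,270,260,4.4))
```

```text
(no output)
```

View pics/s5.png

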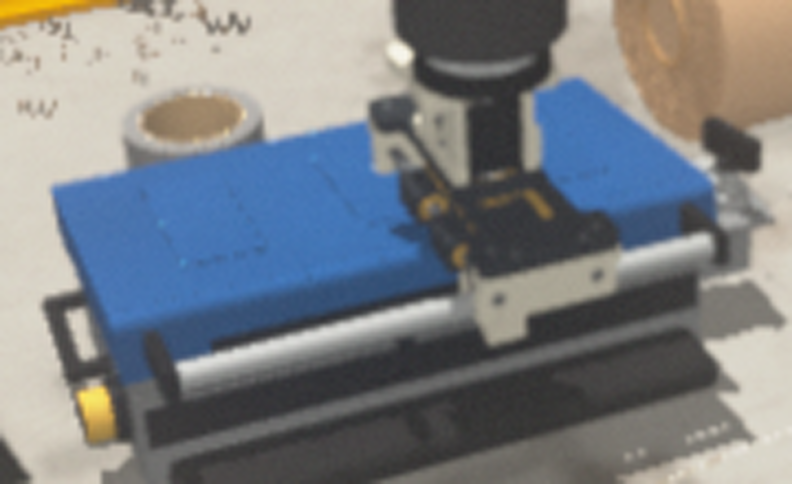

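The lid is clearly up, with a gap showing along the front at about (420,380). The catch hasn't stopped it yet, so I'll continue gently.

>>> step_arm(plan="1.3 0 0 -0.1 0 0 0;1.3 0 0 0 0 0 0")

```text
clock: 15.03
tool_pos: [0.4552, 0.1449, 0.1162]
orientation: [-179.9, -0.0, -93.2]
force: [1.4, 2.6, -6.8]
opening: 0.0149
```

>>> step_arm(plan="1.3 0 0 -0.1 0 0 0;1.3 0 0 0 0 0 0")

```text
clock: 15.2
tool_pos: [0.4553, 0.1449, 0.1171]
orientation: [-179.9, -0.0, -93.2]
force: [4.3, 3.0, -9.9]
opening: 0.015
```

>>> step_arm(plan="1.3 0 0 -0.1 0 0 0;1.3 0 0 0 0 0 0")

```text
clock: 15.37
tool_pos: [0.4554, 0.1449, 0.1179]
orientation: [-179.9, -0.0, -93.2]
force: [4.9, 3.0, -13.0]
opening: 0.0155
```

Run:
```python
from h import *
o=telemetry.get_obs();print(o)
```

```text
{'clock': 15.3667, 'joint_pos': array([ 41.35939819,   7.90909731, -32.24229072,   0.0631886 ,
       -49.80704589, -44.62103564]), 'qvel': array([-0.07710595, -0.02144369,  0.07013553, -0.00388683,  0.02497158,
        0.01885165]), 'tau': array([ -0.43942611, -40.48964739,  24.40560222,   6.53112173,
        -2.04790838,   0.06841644]), 'tool_pos': array([0.45535776, 0.1449187 , 0.11786462]), 'orientation': array([-1.79936502e+02, -5.19228627e-03, -9.32208782e+01]), 'force': array([  4.9196655 ,   3.00881543, -12.95544538]), 'moment': array([ 1.07731465, -1.63903954, -0.12957273]), 'opening': 0.015532656491335086}
```

The catch has engaged: the force rises from about 4 to 13 N over the last 2–3 mm, at roughly 0.14 rad. I'll back off to unload it, then loosen the grip.

>>> step_arm(plan="1.3 0 0 0.2 0 0 0;1.3 0 0 0.2 0 0 0;1.3 0 0 0.1 0 0 0;1.3 0 0 0 0 0 0;1.3 0 0 0 0 0 0")

```text
clock: 15.78
tool_pos: [0.4549, 0.1449, 0.1133]
orientation: [-180.0, -0.0, -93.2]
force: [-0.5, 4.0, -2.0]
opening: 0.0148
```

>>> step_arm(plan="2.6 0 0 0 0 0 0;2.6 0 0 0 0 0 0;2.6 0 0 0 0 0 0;2.6 0 0 0 0 0 0;2.6 0 0 0 0 0 0")

```text
clock: 16.2
tool_pos: [0.4548, 0.1446, 0.1131]
orientation: [-180.0, -0.0, -93.2]
force: [-0.1, -0.1, -0.3]
opening: 0.0259
```

Run:
```python
from h import *
to([.4560,.1450,.1122])
s=snapshot("scene")
cv2.imwrite("pics/s6.png",crop(s,130,180,270,260,5.6))
```

```text
tcp [0.4548 0.1446 0.1131] rpy [-1.7998e+02 -3.0000e-02 -9.3220e+01] q [ 41.4   8.2 -32.6   0.  -49.2 -44.6] F [-0.13 -0.09 -0.26] op 0.0259 t 16.2
shift cm [-0.05 -0.12  0.09]
```

View pics/s6.png

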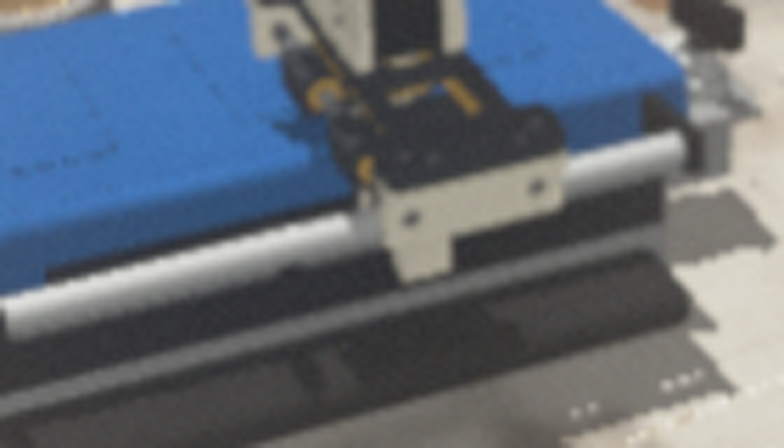

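Forces are zero with the fingers loose around the rail. I'll slide left to feel for the tab.

>>> step_arm(plan="2.6 0 -0.05 0.2 0 0 0;2.6 -0.3 0 0 0 0 0;2.6 -0.4 0 0 0 0 0;2.6 -0.4 0 0 0 0 0;2.6 -0.4 0 0 0 0 0;2.6 -0.3 0 0 0 0 0;2.6 0 0 0 0 0 0")

```text
clock: 16.83
tool_pos: [0.4565, 0.1636, 0.1111]
orientation: [-180.0, -0.0, -93.2]
force: [-0.4, -0.0, 0.6]
opening: 0.0259
```

>>> step_arm(plan="2.6 -0.2 0 0 0 0 0;2.6 -0.2 0 0 0 0 0;2.6 -0.2 0 0 0 0 0;2.6 0 0 0 0 0 0")

```text
clock: 17.17
tool_pos: [0.4568, 0.1691, 0.1111]
orientation: [-180.0, -0.0, -93.2]
force: [0.4, -0.3, 0.3]
opening: 0.026
```

>>> step_arm(plan="2.6 -0.2 0 0 0 0 0;2.6 -0.2 0 0 0 0 0;2.6 0 0 0 0 0 0")

```text
clock: 17.42
tool_pos: [0.457, 0.1731, 0.1111]
orientation: [-180.0, -0.0, -93.2]
force: [0.4, -0.8, -0.4]
opening: 0.0259
```

Now 2 mm at a time.

>>> step_arm(plan="2.6 -0.2 0 0 0 0 0;2.6 -0.1 0 0 0 0 0;2.6 0 0 0 0 0 0")

```text
clock: 17.67
tool_pos: [0.4571, 0.176, 0.111]
orientation: [-180.0, -0.0, -93.2]
force: [-0.4, 0.2, 0.2]
opening: 0.0258
```

>>> step_arm(plan="2.6 -0.2 0 0 0 0 0;2.6 0 0 0 0 0 0")

```text
clock: 17.83
tool_pos: [0.4573, 0.178, 0.1111]
orientation: [-180.0, -0.0, -93.2]
force: [0.0, -0.2, 0.4]
opening: 0.0258
```

>>> step_arm(plan="2.6 -0.2 0 0 0 0 0;2.6 0 0 0 0 0 0")

```text
clock: 18.0
tool_pos: [0.4573, 0.1799, 0.111]
orientation: [-180.0, -0.0, -93.2]
force: [0.2, 0.6, 0.1]
opening: 0.0255
```

>>> step_arm(plan="2.6 -0.2 0 0 0 0 0;2.6 0 0 0 0 0 0")

```text
clock: 18.17
tool_pos: [0.4571, 0.1813, 0.1109]
orientation: [180.0, -0.1, -93.2]
force: [0.1, -2.6, 0.5]
opening: 0.0262
```

Contact: -2.6 N in y at y≈0.181, which agrees with the seen tab position. I'll push on gently.

>>> step_arm(plan="2.6 -0.2 0 0 0 0 0;2.6 0 0 0 0 0 0")

```text
clock: 18.33
tool_pos: [0.457, 0.1832, 0.1108]
orientation: [180.0, -0.1, -93.2]
force: [-0.2, -4.5, 1.4]
opening: 0.0257
```

>>> step_arm(plan="2.6 -0.2 0 0 0 0 0;2.6 0 0 0 0 0 0")

```text
clock: 18.5
tool_pos: [0.457, 0.1851, 0.1107]
orientation: [179.9, -0.1, -93.2]
force: [-1.8, -4.6, 0.7]
opening: 0.0261
```

>>> step_arm(plan="2.6 -0.2 0 0 0 0 0;2.6 0 0 0 0 0 0")

```text
clock: 18.67
tool_pos: [0.4571, 0.187, 0.1107]
orientation: [179.9, -0.1, -93.2]
force: [-1.2, -5.5, 0.8]
opening: 0.0261
```

>>> step_arm(plan="2.6 -0.2 0 0 0 0 0;2.6 0 0 0 0 0 0")

```text
clock: 18.83
tool_pos: [0.4572, 0.1888, 0.1107]
orientation: [179.9, -0.1, -93.2]
force: [-1.2, -7.2, 1.7]
opening: 0.0257
```

>>> step_arm(plan="2.6 -0.2 0 0 0 0 0;2.6 0 0 0 0 0 0")

```text
clock: 19.0
tool_pos: [0.4573, 0.1906, 0.1106]
orientation: [179.9, -0.1, -93.2]
force: [-0.3, -7.2, 1.4]
opening: 0.0258
```

>>> step_arm(plan="2.6 -0.2 0 0 0 0 0;2.6 0 0 0 0 0 0")

```text
clock: 19.17
tool_pos: [0.4575, 0.1924, 0.1106]
orientation: [179.9, -0.2, -93.2]
force: [0.4, -7.9, 0.5]
opening: 0.0256
```

The spring force rises smoothly with 11–12 mm of travel and I haven't hit its stop. I'll close on the rail, holding the catch here.

>>> step_arm(plan="1.3 0 0 0 0 0 0;1.3 0 0 0 0 0 0;1.3 0 0 0 0 0 0;1.3 0 0 0 0 0 0")

```text
clock: 19.5
tool_pos: [0.4575, 0.1927, 0.1106]
orientation: [179.9, -0.1, -93.3]
force: [0.1, -5.3, 0.9]
opening: 0.0153
```

>>> step_arm(plan="1.3 0 0 -0.22 -0.5 0 0;1.3 0 0 -0.22 -0.5 0 0;1.3 0 0 0 0 0 0")

```text
clock: 19.75
tool_pos: [0.4576, 0.1927, 0.1149]
orientation: [178.9, -0.1, -93.3]
force: [-1.0, -5.7, 0.4]
opening: 0.0149
```

>>> step_arm(plan="1.3 0 0 -0.22 -0.5 0 0;1.3 0 0 0 0 0 0")

```text
clock: 19.92
tool_pos: [0.4577, 0.1927, 0.1171]
orientation: [178.4, -0.1, -93.2]
force: [-0.7, -5.6, -0.7]
opening: 0.0146
```

>>> step_arm(plan="1.3 0 0 -0.22 -0.5 0 0;1.3 0 0 0 0 0 0")

```text
clock: 20.08
tool_pos: [0.4578, 0.1927, 0.1193]
orientation: [177.9, -0.1, -93.2]
force: [0.8, -5.9, 0.0]
opening: 0.0155
```

Run:
```python
from h import *
print(telemetry.get_obs()["moment"])
s=snapshot("scene")
cv2.imwrite("pics/s7.png",crop(s,90,160,270,260,4.4))
```

```text
[-2.31048831 -0.10857382 -0.09683365]
```

View pics/s7.png

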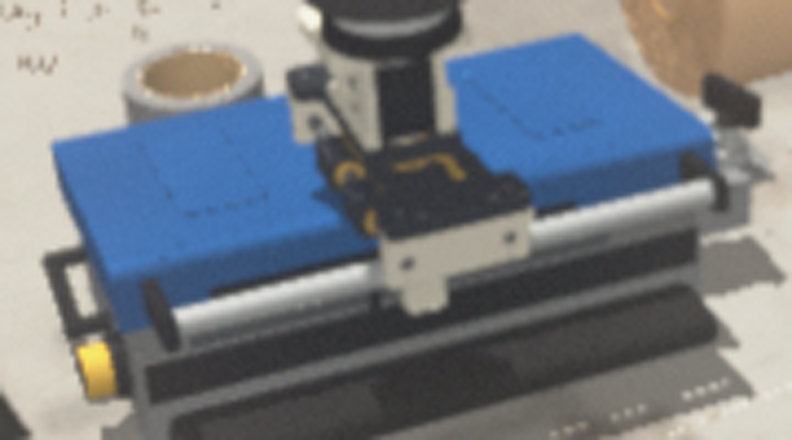

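The lid moves with the grip, and the tab sits pressed just left of the finger at about (375,300). Fz is low, so I'll continue.

>>> step_arm(plan="1.3 0 0 -0.22 -0.5 0 0;1.3 0 0 -0.22 -0.5 0 0;1.3 0 0 0 0 0 0")

```text
clock: 20.38
tool_pos: [0.4581, 0.1926, 0.1237]
orientation: [176.9, -0.1, -93.2]
force: [1.2, -6.2, -0.2]
opening: 0.0153
```

>>> step_arm(plan="1.3 0 0 -0.22 -0.5 0 0;1.3 0 0 -0.22 -0.5 0 0;1.3 0 0 0 0 0 0")

```text
clock: 20.63
tool_pos: [0.4585, 0.1926, 0.1281]
orientation: [175.9, -0.1, -93.3]
force: [0.4, -6.3, 0.1]
opening: 0.0153
```

>>> step_arm(plan="1.3 0 0 -0.43 -1 0 0;1.3 0 0 -0.43 -1 0 0;1.3 0 0 0 0 0 0")

```text
clock: 20.88
tool_pos: [0.4595, 0.1926, 0.137]
orientation: [173.9, -0.1, -93.2]
force: [1.5, -6.8, 0.3]
opening: 0.0152
```

>>> step_arm(plan="1.3 0 0 -0.43 -1 0 0;1.3 0 0 -0.43 -1 0 0;1.3 0 0 0 0 0 0")

```text
clock: 21.13
tool_pos: [0.4607, 0.1925, 0.1456]
orientation: [171.9, -0.1, -93.2]
force: [0.6, -7.4, 0.3]
opening: 0.0153
```

The lid is at about 0.28 rad, well past the catch point. I'll let go of the catch by opening slightly and moving right.

>>> step_arm(plan="2.6 0 0 0 0 0 0;2.6 0 0 0 0 0 0;2.6 0 0 0 0 0 0;2.6 0 0 0 0 0 0;2.6 0.3 0 0 0 0 0;2.6 0.6 0 0 0 0 0;2.6 0.8 0 0 0 0 0;2.6 1 0 0 0 0 0;2.6 1 0 0 0 0 0;2.6 0.5 0 0 0 0 0;2.6 0 0 0 0 0 0")

```text
clock: 22.05
tool_pos: [0.4581, 0.1508, 0.146]
orientation: [172.1, 0.0, -93.3]
force: [0.2, 0.6, -0.3]
opening: 0.0259
```

Run:
```python
from h import *
print(telemetry.get_obs())
s=snapshot("scene");t=snapshot("top")
cv2.imwrite("pics/s8.png",crop(s,90,130,270,260,4.4))
cv2.imwrite("pics/t8.png",crop(t,92,100,292,250,4))
```

```text
{'clock': 22.05, 'joint_pos': array([ 37.19854685,  11.24196595, -21.72124469,  -5.78185837,
       -63.20206129, -37.59464625]), 'qvel': array([ 0.79878326,  0.42385705,  0.66944162, -0.21045806,  0.02516936,
       -0.97666702]), 'tau': array([ -0.35329677, -41.57682538,  25.25354147,   6.01480544,
        -0.37179921,   0.16313465]), 'tool_pos': array([0.45809957, 0.15081032, 0.14598605]), 'orientation': array([ 1.72057116e+02,  1.59628407e-02, -9.32837075e+01]), 'force': array([ 0.19818399,  0.58319503, -0.33767719]), 'moment': array([-0.03759829, -0.39032027,  0.01126803]), 'opening': 0.025918847199929474}
```

View pics/s8.png

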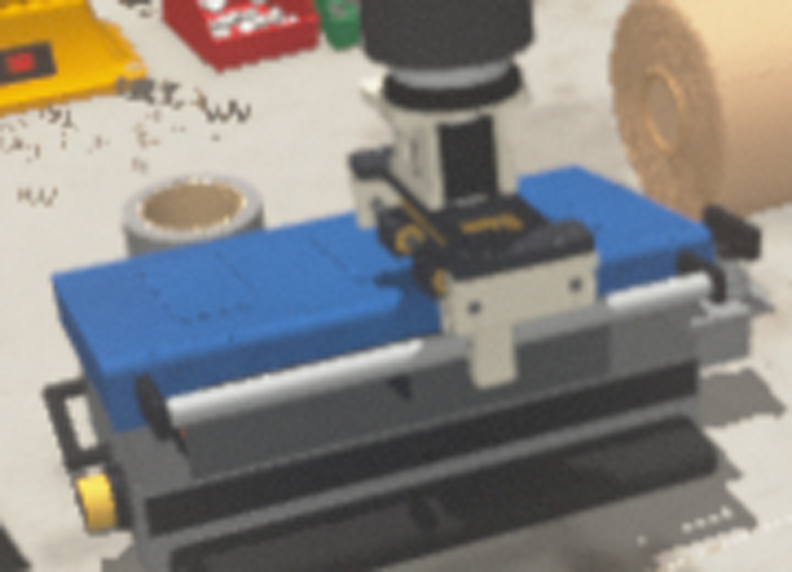

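View pics/t8.png

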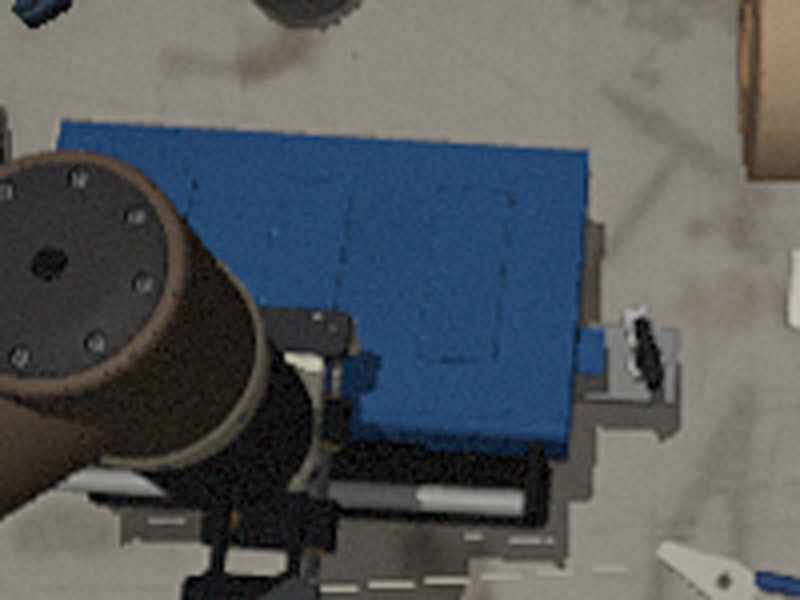

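The scene view shows the lid up at about 0.28 rad and holding. The tab is back at rest at (400,385), and the fingers are loose and clear of it. I'll regrip here and swing on with the tool turning with the lid.

>>> step_arm(plan="1.3 0 0 0 0 0 0;1.3 0 0 0 0 0 0;1.3 0 0 0 0 0 0;1.3 0 0 0 0 0 0;1.3 0 -0.01 -0.44 -1 0 0;1.3 0 -0.03 -0.87 -2 0 0;1.3 0 -0.06 -1.31 -3 0 0;1.3 0 -0.03 -0.87 -2 0 0;1.3 0 -0.01 -0.44 -1 0 0;1.3 0 0 0 0 0 0")

```text
clock: 22.98
tool_pos: [0.4676, 0.1515, 0.1837]
orientation: [162.9, -0.0, -93.3]
force: [1.2, 0.2, 0.5]
opening: 0.0151
```

Run:
```python
from h import *
to([0,0,0])
```

```text
tcp [0.4676 0.1515 0.1837] rpy [ 1.6292e+02 -2.0000e-02 -9.3260e+01] q [ 32.6  15.8 -10.1 -10.1 -78.3 -32.5] F [1.22 0.2  0.5 ] op 0.0151 t 22.98
shift cm [17.77 38.41 31.03]
```

>>> step_arm(plan="1.3 0 -0.03 -0.87 -2 0 0;1.3 0 -0.06 -1.31 -3 0 0;1.3 0 -0.06 -1.31 -3 0 0;1.3 0 -0.06 -1.31 -3 0 0;1.3 0 -0.03 -0.87 -2 0 0;1.3 0 0 0 0 0 0")

```text
clock: 23.48
tool_pos: [0.4911, 0.1501, 0.2347]
orientation: [149.8, -0.0, -93.3]
force: [-1.2, 1.4, 1.9]
opening: 0.0151
```

Run:
```python
from h import *
to([0,0,0])
```

```text
tcp [0.4911 0.1501 0.2347] rpy [ 1.4985e+02 -4.0000e-02 -9.3260e+01] q [ 27.1  23.8   6.1 -14.8 -98.7 -29.1] F [-1.16  1.39  1.92] op 0.0151 t 23.48
shift cm [17.76 29.86 44.51]
```

>>> step_arm(plan="1.3 0 -0.03 -0.87 -2 0 0;1.3 0 -0.06 -1.31 -3 0 0;1.3 0 -0.06 -1.31 -3 0 0;1.3 0 -0.06 -1.31 -3 0 0;1.3 0 -0.03 -0.87 -2 0 0;1.3 0 0 0 0 0 0")

```text
clock: 23.98
tool_pos: [0.5251, 0.1482, 0.279]
orientation: [136.8, -0.1, -93.2]
force: [-0.6, 1.1, 0.3]
opening: 0.015
```

Run:
```python
from h import *
to([0,0,0])
s=snapshot("scene");cv2.imwrite("pics/s9.png",crop(s,50,0,350,260,2.3))
```

```text
tcp [0.5251 0.1482 0.279 ] rpy [ 1.3683e+02 -7.0000e-02 -9.3250e+01] q [  22.8   33.2   22.9  -19.9 -118.3  -29.4] F [-0.63  1.06  0.31] op 0.015 t 23.98
shift cm [17.74 18.52 55.66]
```

View pics/s9.png

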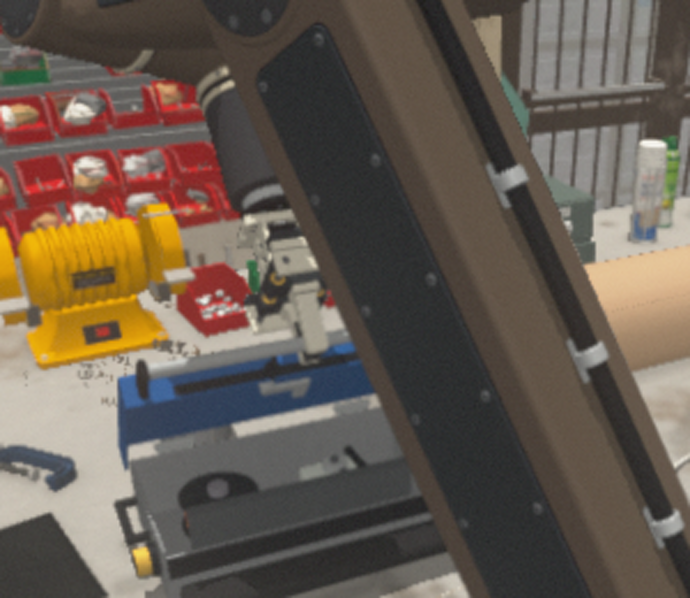

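The lid is about 0.88 rad open with the case interior visible, and the grip on the rail at crop (310,350) is good.

>>> step_arm(plan="1.3 0 -0.03 -0.87 -2 0 0;1.3 0 -0.06 -1.31 -3 0 0;1.3 0 -0.06 -1.31 -3 0 0;1.3 0 -0.03 -0.87 -2 0 0;1.3 0 0 0 0 0 0")

```text
clock: 24.45
tool_pos: [0.5579, 0.1464, 0.3076]
orientation: [126.9, -0.1, -93.3]
force: [2.3, -0.8, -1.0]
opening: 0.0147
```

Run:
```python
from h import *
to([0,0,0])
```

```text
tcp [0.5579 0.1464 0.3076] rpy [ 1.2688e+02 -6.0000e-02 -9.3260e+01] q [  20.    41.2   37.   -25.8 -133.6  -33. ] F [ 2.28 -0.75 -0.96] op 0.0147 t 24.45
shift cm [17.76  8.31 62.36]
```

>>> step_arm(plan="1.3 0 -0.02 -0.65 -1.5 0 0;1.3 0 -0.03 -0.87 -2 0 0;1.3 0 -0.02 -0.65 -1.5 0 0;1.3 0 0 0 0 0 0")

```text
clock: 24.78
tool_pos: [0.5759, 0.1454, 0.3196]
orientation: [122.0, -0.1, -93.3]
force: [3.5, -3.7, -7.5]
opening: 0.015
```

>>> step_arm(plan="1.3 0 -0.01 -0.44 -1 0 0;1.3 0 0 0 0 0 0")

```text
clock: 24.95
tool_pos: [0.5797, 0.1453, 0.3219]
orientation: [121.2, -0.1, -93.4]
force: [7.1, -4.2, -8.7]
opening: 0.015
```

>>> step_arm(plan="1.3 0 -0.01 -0.44 -1 0 0;1.3 0 0 0 0 0 0")

```text
clock: 25.12
tool_pos: [0.5834, 0.1451, 0.324]
orientation: [120.2, -0.1, -93.4]
force: [6.2, -5.3, -9.3]
opening: 0.015
```

>>> step_arm(plan="1.3 0 -0.01 -0.44 -1 0 0;1.3 0 0 0 0 0 0")

```text
clock: 25.28
tool_pos: [0.5873, 0.1449, 0.3261]
orientation: [119.1, -0.1, -93.4]
force: [6.4, -5.6, -10.0]
opening: 0.0152
```

>>> step_arm(plan="1.3 0 -0.01 -0.3 -0.7 0 0;1.3 0 0 0 0 0 0")

```text
clock: 25.45
tool_pos: [0.5899, 0.1448, 0.3275]
orientation: [118.5, -0.1, -93.4]
force: [4.8, -5.2, -11.5]
opening: 0.015
```

>>> step_arm(plan="1.3 0 -0.01 -0.3 -0.7 0 0;1.3 0 0 0 0 0 0")

```text
clock: 25.62
tool_pos: [0.5918, 0.1447, 0.3286]
orientation: [117.6, -0.1, -93.4]
force: [-2.3, -6.0, -13.0]
opening: 0.0153
```

>>> step_arm(plan="1.3 0 -0.01 -0.3 -0.7 0 0;1.3 0 0 0 0 0 0")

```text
clock: 25.78
tool_pos: [0.5931, 0.145, 0.3296]
orientation: [116.6, -0.1, -93.3]
force: [-22.5, -5.2, -19.7]
opening: 0.0148
```

The force jumps to about 30 N, so the lid is at its stop (about 1.2 rad). I'll release and retract along the tool axis.

>>> step_arm(plan="1.3 0 0.02 0.3 0 0 0;2 0 0 0 0 0 0;2.8 0 0 0 0 0 0;2.8 0 0 0 0 0 0;2.8 0 0 0 0 0 0;2.8 0 0 0 0 0 0")

```text
clock: 26.28
tool_pos: [0.5924, 0.1444, 0.3314]
orientation: [117.0, 0.0, -93.2]
force: [0.8, -0.1, 0.9]
opening: 0.0278
```

Run:
```python
from h import *
to([0,0,0])
s=snapshot("scene");cv2.imwrite("pics/s10.png",crop(s,50,0,350,260,2.3))
t=snapshot("top");cv2.imwrite("pics/t10.png",crop(t,50,50,350,300,2.3))
```

```text
tcp [0.5924 0.1444 0.3314] rpy [ 1.1704e+02  2.0000e-02 -9.3190e+01] q [  17.1   49.1   52.5  -37.3 -149.4  -42.7] F [ 0.82 -0.07  0.86] op 0.0278 t 26.28
shift cm [17.73 -2.99 67.03]
```

View pics/s10.png

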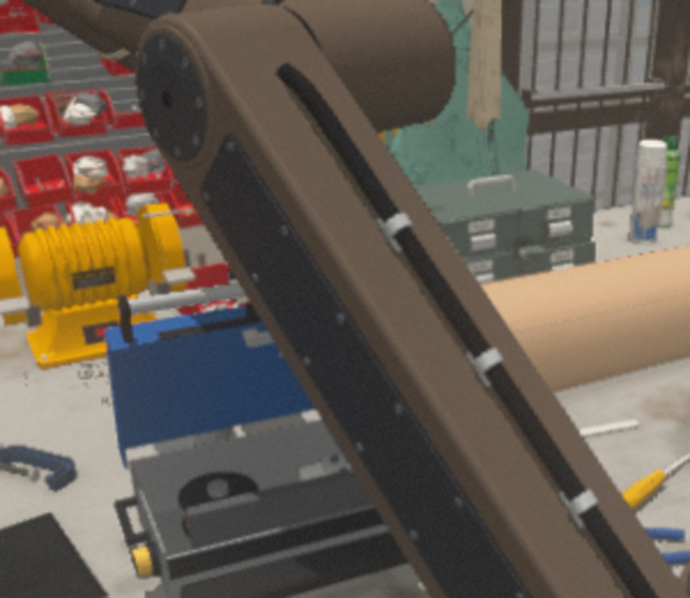

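View pics/t10.png

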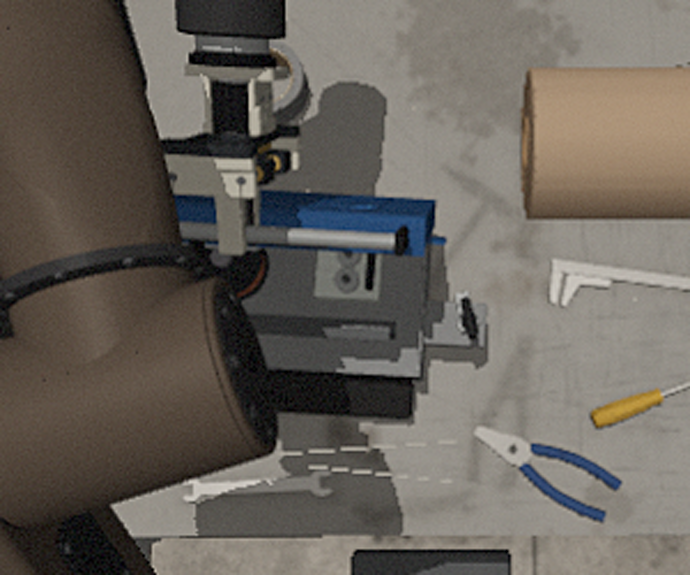

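>>> step_arm(plan="2.8 0 0 -0.5 0 0 0;2.8 0 0 -0.5 0 0 0;2.8 0 0 0 0 0 0")

```text
clock: 26.63
tool_pos: [0.6023, 0.1434, 0.335]
orientation: [117.0, -0.0, -93.2]
force: [0.0, -0.1, -0.4]
opening: 0.0279
```

Run:
```python
from h import *
to([0,0,0])
```

```text
tcp [0.6023 0.1434 0.335 ] rpy [ 1.1696e+02 -1.0000e-02 -9.3240e+01] q [  16.6   50.2   55.5  -39.  -151.2  -44.6] F [ 0.01 -0.13 -0.38] op 0.0279 t 26.63
shift cm [17.72 -2.97 68.06]
```

>>> step_arm(plan="2.8 0 0 -0.6 0 0 0;2.8 0 0 -0.6 0 0 0;2.8 0 0 -0.6 0 0 0;2.8 0 0 -0.6 0 0 0;2.8 0 0 -0.3 0 0 0;2.8 0 0 0 0 0 0")

```text
clock: 27.13
tool_pos: [0.6261, 0.142, 0.3468]
orientation: [116.9, -0.0, -93.3]
force: [0.4, -0.7, -0.0]
opening: 0.0281
```

Run:
```python
from h import *
to([0,0,0])
t=snapshot("top");cv2.imwrite("pics/t11.png",crop(t,70,50,270,200,3.9))
```

```text
tcp [0.6261 0.142  0.3468] rpy [116.94  -0.   -93.26] q [  15.3   52.9   64.1  -45.3 -156.5  -51.4] F [ 0.39 -0.66 -0.01] op 0.0281 t 27.13
shift cm [17.73 -2.97 70.72]
```

View pics/t11.png

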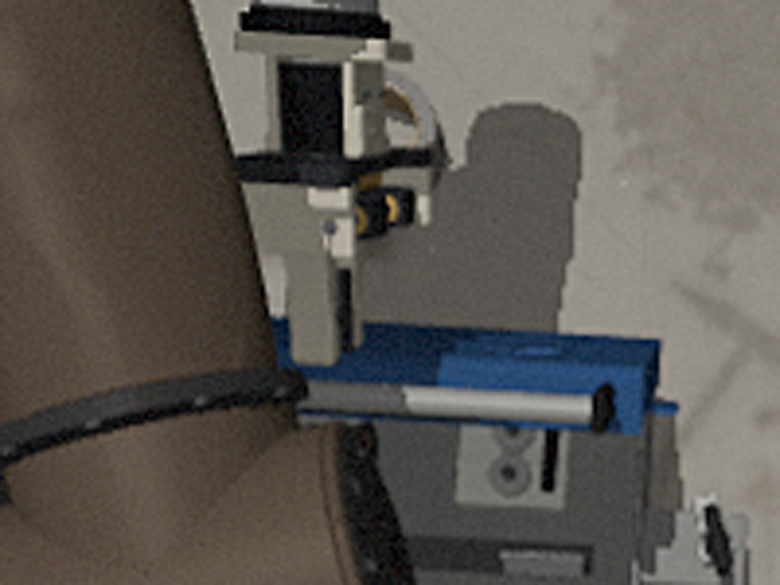

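The fingers are past the rail, with the fingertip at crop (312,360) and the rail at y≈400. I'll move along tool +y, up and away from the lid.

>>> step_arm(plan="2.8 0 0.5 0 0 0 0;2.8 0 0.8 0 0 0 0;2.8 0 0.8 0 0 0 0;2.8 0 0.8 0 0 0 0;2.8 0 0 0 0 0 0")

```text
clock: 27.6
tool_pos: [0.6118, 0.1429, 0.376]
orientation: [117.2, 0.1, -93.2]
force: [-0.4, -0.1, 1.8]
opening: 0.0281
```

Run:
```python
from h import *
to([0,0,0])
```

```text
tcp [0.6118 0.1429 0.376 ] rpy [ 1.1719e+02  5.0000e-02 -9.3200e+01] q [  15.2   50.3   63.4  -47.8 -157.7  -54.2] F [-0.45 -0.08  1.8 ] op 0.0281 t 27.6
shift cm [17.73 -5.89 70.8 ]
```

>>> step_arm(plan="2.8 0 1 0 0 0 0;2.8 0 1.5 0 0 0 0;2.8 0 1.5 0 0 0 0;2.8 0 1 0 2 0 0;2.8 0 0 0 4 0 0;2.8 0 0 0 5 0 0;2.8 0 0 0 5 0 0;2.8 0 0 0 5 0 0;2.8 0 0 0 4 0 0;2.8 0 0 0 0 0 0")

```text
clock: 28.43
tool_pos: [0.5886, 0.1445, 0.4222]
orientation: [142.6, 0.1, -93.1]
force: [-1.7, -0.2, 1.4]
opening: 0.0278
```

Run:
```python
from h import *
to([0,0,0])
s=snapshot("scene");cv2.imwrite("pics/s12.png",crop(s,50,0,350,260,2.3))
t=snapshot("top");cv2.imwrite("pics/t12.png",crop(t,50,50,350,300,2.3))
```

```text
tcp [0.5886 0.1445 0.4222] rpy [ 1.4257e+02  1.1000e-01 -9.3150e+01] q [  21.6   34.5   46.4  -21.1 -134.7  -35.2] F [-1.69 -0.21  1.35] op 0.0278 t 28.43
shift cm [17.74 20.4  68.74]
```

View pics/s12.png

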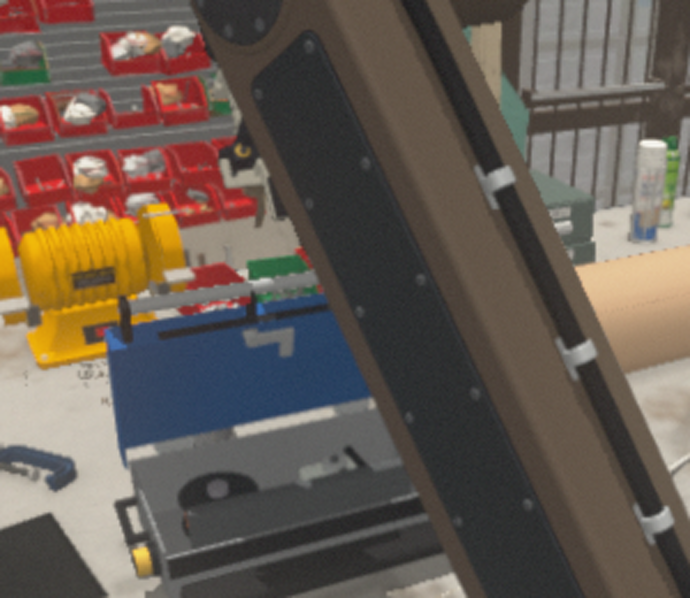

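View pics/t12.png

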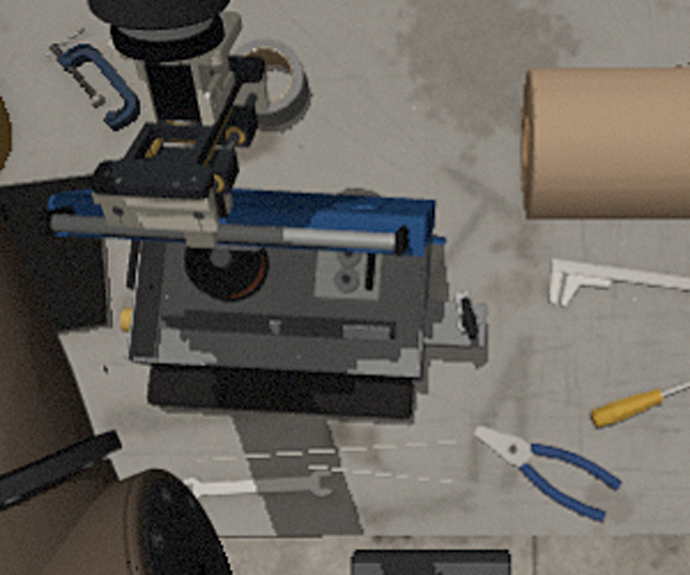

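The top view shows the lid standing open, the arm clear above it, and the tools where they lay. I'll retreat a little more and check the lid angle from two views.

>>> step_arm(plan="2.8 0 1 -1 0 0 0;2.8 0 1 -1 0 0 0;2.8 0 1 -1 0 0 0;2.8 0 0 0 0 0 0;2.8 0 0 0 0 0 0")

```text
clock: 28.95
tool_pos: [0.5853, 0.1445, 0.4587]
orientation: [141.8, -0.0, -93.3]
force: [-0.8, 0.1, -1.3]
opening: 0.028
```

Run:
```python
from h import *
to([0,0,0])
L,d=two((50+132/2.3,302/2.3),(50+57/2.3,50+222/2.3));print(L,d)
h=np.array([.5974+.002,.1571,0])+.105*np.array([.9985,-.0555,0]);xa=np.array([.9985,-.0555,0])
v=(L-h)@-xa; print("angle",np.arctan2(L[2]-.105,v)+.028,np.hypot(v,L[2]-.105))
s=snapshot("scene");cv2.imwrite("pics/s13.png",crop(s,50,80,350,280,2.6))
```

```text
tcp [0.5853 0.1445 0.4587] rpy [141.78  -0.   -93.26] q [  21.3   35.    52.3  -23.8 -140.4  -38.6] F [-0.77  0.1  -1.35] op 0.028 t 28.95
shift cm [17.76 16.89 71.68]
[0.61234508 0.31378427 0.34187099] 0.002468933692660957
angle 1.19653668030857 0.25741846469173846
```

View pics/s13.png

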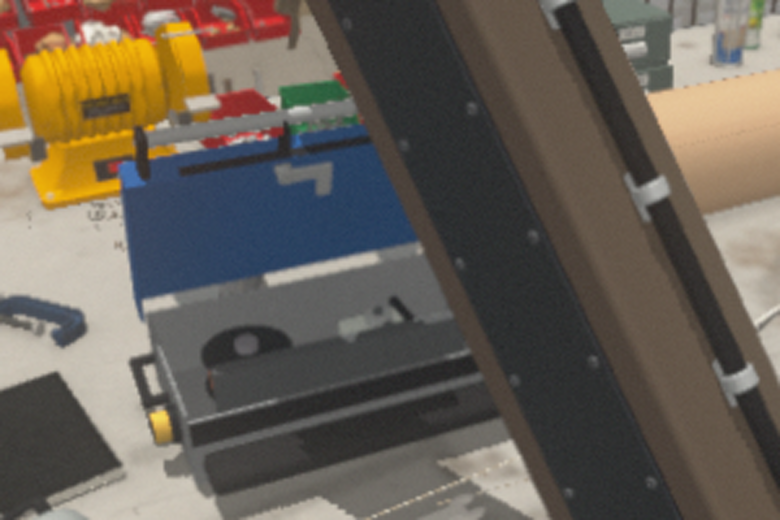

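The lid measures about 1.2 rad, so it stands at its stop, and the arm is clear with no contact force. I'll hand the job in.

```bash
python3 -c "
from plant import workorder
print(workorder.close_job())"
```

```text
the job is handed in; nothing more can be done
None
```

The wire feeder is open: the lid is standing at its stop and the arm is clear of everything. I handed the job in at about 29 s of the 72 s allowed; no verdict came back.

**What I did**
- **Clamp:** I turned it about 73° (1.27 rad), and the dog is clear of the lid's lug.
- **First lift:** I raised the lid by its rail until the catch stopped it, at about 0.14 rad. The wrist force was about 13 N there, and I backed off a few millimetres to unload the catch before touching it.
- **Catch:** I felt along under the rail and touched the tab at y ≈ 0.181 m. I pushed it left about 11–12 mm against at most 8 N, gripped the rail while holding it there, and lifted the lid to about 0.28 rad.
- **Opening:** I let go of the catch, gripped the rail again to the right of it, and swung the lid until it met its stop. The wrist force briefly reached about 30 N at the stop. Then I released the rail and withdrew.

**Last checks**
- **Lid angle:** the two cameras gave 1.197 rad against the stop at 1.2 rad. In that measurement the rail came out 257 mm from the hinge instead of 251 mm, which I put down to camera error.
- **Catch and tools:** the tab was back at rest after I let it go. By eye, the tools lay where they were.
- **Contact:** the force reading was about 1.5 N, the same as its free-air noise.

The catch stopped the lid slightly late: the force began to climb at about 35–36 mm of rail travel, and I stopped lifting at about 38 mm, where the task gave 25–35 mm.

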